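# Pin the sample drawer and hold the oil viewer's shutter half open

### The arm

A 7-joint arm with a two-finger parallel gripper is mounted at the origin on the work surface. World frame = base frame: x ahead of the robot, y to its left, z up, the work surface at z = 0. Lengths are in m, angles in rad, forces in N, time in s.
With the tool pointing down it reaches from about 0.4 to 0.925 m from the base axis. Payload 5.6 kg.
Tool frame: the origin (TCP) lies where the fingers leave the gripper's body, on its centre line; the fingertips stand r.tip_extent ahead of it and the grasp point (between the pads) lies 54 mm ahead of it (r.tip_extent is the distance from the TCP to the fingertips, in m); z points along the fingers, y is the direction in which the jaws open and shut (so a half turn about z gives the same grasp; the last joint's range is limited). The gripper opens to 85 mm and grips with 20 to 120 N. Pads are 22 mm wide; open, the fingers measure 114 mm over their backs; the gripper's body (76 mm by 85 mm) begins 54 mm behind the grasp point. The pads swing forward as they close: fully open they stand 13 mm farther back than shut.
Start: joints at [-1.299, 0.468, -0.012, 1.603, 0.006, 1.071, -0.056], TCP at [0.201, 0.618, 0.304] pointing down, gripper open.
Joint ranges: [-2.53, 2.53], [-0.31, 2.02], [-1.57, 1.55], [0.28, 2.44], [-1.29, 4.43], [0.15, 1.84], [-2.92, 2.92]. Speed limits (rad/s): [2.57, 2.57, 3.14, 3.14, 3.14, 3.14, 3.14].

### API

Orientations are given as a rotation vector (axis times angle).
In Python, from cell import sensors, vision, r gives the robot as it stands. The module is installed in compiled form; this text tells all that it offers.
- The arm moves only by the shell command python3 -m creep 'ROWS' [OPENING]. ROWS is JSON, a list that holds one entry, the list of rows, each a list of 4 numbers: the shift along the world's x, y, z in mm, then the turn about the world's z in degrees. A call has 1 to 12 rows; each row is the pose to reach, as a shift and turn from the pose commanded when the call began; what a row does not reach only later rows make up. A row lasts 1/12 s, in which the tool goes at most 41.7 mm and 7.16 degrees, less where a joint would pass 70% of its speed; a pose out of reach is approached as far as the arm can. A call with a gripper value outside its range is refused whole. OPENING is the opening, from -1 (shut) to 1 (fully open), set as the call begins (- or left out, the last holds). The fingers move at their own pace and stop on an object; the grip force is fixed at half the most. Time passes only in rows, so rows that repeat a pose let the fingers close. It gives the time, the measured TCP pose, the force and the opening at its end, in the units of the state.
- sensors.read_state(): the state, without advancing time (a new reading comes with each control period).
- vision.snapshot(name): name is "scene" or "top" or "wrist"; returns a dict with "img" (384x512x3 uint8, red, green, blue), "K" (3x3 intrinsics, pixels), "rvec" (rotation vector, rad) and "tvec" (3), from world to camera coordinates, as OpenCV has them; the wrist camera has in their place "mount" (4x4, takes a point from camera to tool coordinates, whose origin is the TCP and whose axes are the flange's). Camera axes: x right, y down, z forward; pixel columns grow to the right and rows downward; lengths in m; the calibration is good to about 2 mm. A picture is of the moment at which its call begins: read the wrist's pose just before it. There is no depth.
- r.close_job(): hands the job in, once; it reports no verdict.
The state is a dict: "time_s": time; "joints": joint angles; "dq": joint speeds; "joint_efforts": joint torques, N m; "ee_pos": TCP position; "orientation": TCP orientation; "ft_force": force on the tool from outside, world axes, zero at the start; "moment": the same for the moment, N m; "grip_width": opening from 0.0 (shut) to 1.0 (fully open).
Only numpy, scipy, OpenCV 4.12 (cv2) and the standard library are available. Lean on these libraries where they do the work, as an engineer would, in place of code of your own. Each camera call takes 0.05 s, during which the arm holds its last target.

### The job

Get the oil viewer ready for a half-light reading: take the loose locking pin out of its wooden rest and put it fully home through the lug and the drawer tongue below it, so that the sample drawer is locked shut, and let go of it. Then take the fin on the sprung shutter, slide the shutter against its spring to half travel (pointer on the long half-way line) and finish while still holding it there steadily, because it springs shut if let go. Leave the flask and the two sample bottles as they stand.

Things in the scene. Friction and masses are not known exactly. Their poses are not given: they have to be found in the camera images.
- viewer: fixed white bench instrument for viewing oil, 160 (its x) x 250 (its y) x 90 mm high; origin at the centre of its underside on the bench; its front (-x) faces roughly towards the robot, its yaw varies. On its flat top two aluminium rails, 9 mm high and running along its y at its x = -50 and +50 mm, guide the shutter. Behind the far rail (x = 66 mm) lies a thin spring barrel reaching 105 mm above the bench.
- lug_hole (a point): centre of the pin hole, at the upper face of the steel lug that sticks out from the viewer's front, 86 mm above the bench and 22 mm in front of the viewer's front face. Axes as the viewer's. The lug is 44 x 44 mm, 8 mm thick; 8 mm below it is the drawer's steel tongue, also 8 mm thick, with its hole in line while the drawer is shut. Both holes are vertical, 12.5 mm in diameter and slightly chamfered, and open below (62 mm free above the bench).
- drawer (a joint): how far the sample drawer is pulled out of the viewer's front, m: 0 shut (as it starts) to 0.08. It slides with about 4 N of friction.
- shutter_travel (a joint): shutter travel, m: 0 shut (where its spring holds it at the start) to 0.080 fully open; half travel is 0.040. It slides along the viewer's +y. The spring pushes it shut with 4 N when shut, 8 N at half and 12 N fully open.
- shutter: the sprung shutter: a dark steel plate, 88 x 92 x 4 mm, on the viewer's top between the rails, with an upright aluminium fin standing on it: 40 mm along the viewer's x, 10 mm thick along its y (the sliding direction), 50 mm tall (96 to 146 mm above the bench), clear on both sides above the plate. When shut its origin and axes are the viewer's; it is taken by the fin.
- fin_grip (a point): centre of the fin, half-way up (121 mm above the bench); axes as the viewer's.
- half_mark (a point): fixed point on the viewer, 121 mm above the bench, where the centre of the fin is when the shutter is at half travel. On the near edge of the viewer's top a long dark line lies at this y, between two short grey lines for shut and fully open (40 mm to each side); the shutter has a small pointer that runs along them.
- rest: fixed wooden block, 70 x 70 x 50 mm high, with a vertical 12.5 mm hole through its centre in which the pin stands at the start; origin at the centre of its underside on the bench. It may be on either side of the viewer.
- pin_grip (a point): centre of the pin's round black handle. The pin is 94 mm long and weighs 40 to 85 g: a handle 18 mm in diameter and 50 mm tall on top of a steel shaft 10 mm in diameter and 44 mm long, whose last 10 mm taper to 4 mm. The handle rests on the block (or on the lug when fully home), its centre 25 mm above that face. Its z runs up along the pin from tip to handle.
- pin_tip (a point): the lower tip of the pin's shaft, 69 mm below pin_grip; z up along the pin.
- flask: bystander: round oil flask with long neck and stopper, 100 mm in diameter, 179 mm tall; origin at the centre of its underside. It stands on the other side of the viewer from the rest.
- bottle_a: bystander: small corked sample bottle to one side of the viewer, towards its far end, 42 mm in diameter, 121 mm tall; origin at the centre of its underside.
- bottle_b: bystander: the other sample bottle, same size, on the other side.
- pin: the loose pin as a whole; its origin is at the lower tip, as pin_tip.
Things that resemble listed ones, but are neither listed nor needed, are in the scene too. Of the things shaped like the pin, the black one is meant.

How it is judged:
On the way, in this order (a step that is already met when the one before it is completed fails the run):
1. the pin stands fully home through the lug and the tongue of the shut drawer and is let go (z of pin_tip in the frame of lug_hole below -0.036 m and horizontal distance between pin_tip and lug_hole below 0.006 m and angle between pin_tip's own z axis and vertical below 0.15 rad and value of joint drawer below 0.006 m and contact force between the fingers and pin below 0.3 N), for 0.2 s.
2. the shutter is held by its fin at half travel (value of joint shutter_travel between 0.033 and 0.047 m and contact force between the fingers and shutter above 4 N), for 0.3 s.
At the end, for the whole second after the job is handed in: Pin upright (0.15 rad) through lug and tongue, its tip at least 36 mm below the lug's upper face and within 6 mm of the hole's axis; drawer shut within 6 mm; shutter still at 40 mm of travel, give or take 7 mm, the fingers holding its fin with more than 4 N (all of step 2 and z of pin_tip in the frame of lug_hole below -0.036 m and horizontal distance between pin_tip and lug_hole below 0.006 m and angle between pin_tip's own z axis and vertical below 0.15 rad and value of joint drawer below 0.006 m and velocity of joint shutter_travel between -0.01 and 0.01 m/s); the arm keeps its last pose, push and grip.
It fails at once if a bystander is shifted by more than 25 mm or tipped (distance of any of flask, bottle_a, bottle_b from where it was at the start of the episode above 0.025 m or angle between any of flask, bottle_a, bottle_b's own z axis and vertical above 0.3 rad).
It also fails if it takes over 53 s, if anything falls off the work surface, if the arm or the gripper's body presses on something with over 40 N, if the wrist force passes 120 N, or if a joint passes its speed limit or range.

## Working session

There is one attempt and no reset: what is moved stays moved. The work goes in short steps, Python scripts to look and compute and a shell command to move; the robot and the scene stay as the last step left them, time stands still between calls to the robot, and variables do not carry over. Pictures are saved under pics/ and viewed, and the job is handed in when it is done.

```bash
mkdir -p pics; cat > h.py <<'E'
import numpy as np, cv2
from cell import sensors, vision, r
def snap(n,fn=None):
    st=sensors.read_state(); s=vision.snapshot(n); s['st']=st; s['name']=n
    if fn: cv2.imwrite('pics/'+fn,s['img'][:,:,::-1])
    if 'rvec' in s:
        R=cv2.Rodrigues(np.array(s['rvec'],float))[0]; t=np.array(s['tvec'],float).ravel()
        s['c']=-R.T@t; s['Rwc']=R.T
    else:
        M=np.array(s['mount']); Rt=cv2.Rodrigues(np.array(st['orientation'],float))[0]
        s['Rwc']=Rt@M[:3,:3]; s['c']=Rt@M[:3,3]+np.array(st['ee_pos'])
    return s
def ray(s,u,v):
    d=s['Rwc']@np.linalg.inv(np.array(s['K']))@np.array([u,v,1.]); return s['c'],d/np.linalg.norm(d)
def plane(s,u,v,z):
    c,d=ray(s,u,v); return c+d*(z-c[2])/d[2]
def tri(*rs):
    A=np.zeros((3,3));b=np.zeros(3)
    for c,d in rs:
        P=np.eye(3)-np.outer(d,d);A+=P;b+=P@c
    x=np.linalg.solve(A,b); return x,[np.linalg.norm((np.eye(3)-np.outer(d,d))@(x-c)) for c,d in rs]
def proj(s,X):
    p=s['Rwc'].T@(np.array(X)-s['c']); q=np.array(s['K'])@p; return q[:2]/q[2]
E
python3 - <<'E'
from h import *
import pickle
for n in('scene','top','wrist'):
    s=snap(n,n+'0.png'); print(n,s['c'],s['Rwc'][:,2]); pickle.dump(s,open(n+'0.pkl','wb'))
print(s['st'],r.tip_extent)
E
```

```text
scene [1.34945799 0.4681946  0.71796596] [-0.70251817 -0.40868765 -0.58261705]
top [ 4.51053744e-01 -8.48114137e-04  1.06188064e+00] [ 0.1173651   0.01145562 -0.99302276]
wrist [0.13124305 0.6406385  0.37324498] [ 0.27807681 -0.09286554 -0.95605924]
{'time_s': 0.1, 'joints': array([-1.29899064,  0.46828261, -0.01163232,  1.60351649,  0.0059525 ,
        1.07141445, -0.05634035]), 'dq': array([ 0.00141932, -0.00162562, -0.00018005, -0.00263877, -0.00126045,
       -0.00145494, -0.00080687]), 'joint_efforts': array([ 6.95253493e-04, -5.33516908e+01,  2.12911516e-02, -2.51964819e+01,
        1.14592045e-02,  4.31830456e-03, -1.59343045e-05]), 'ee_pos': array([0.20117058, 0.61768271, 0.30304394]), 'orientation': array([-4.92583623e-01, -3.10254274e+00,  2.47393478e-03]), 'ft_force': array([-0.13950288,  0.34263508,  0.14031963]), 'moment': array([ 0.02367366, -0.00800947,  0.01831857]), 'grip_width': 1.004310162178286} 0.0726
```

View pics/scene0.png

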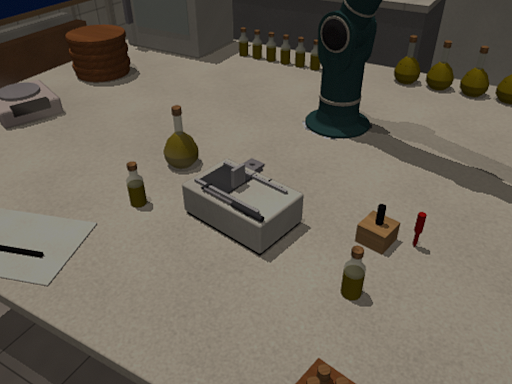

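View pics/top0.png

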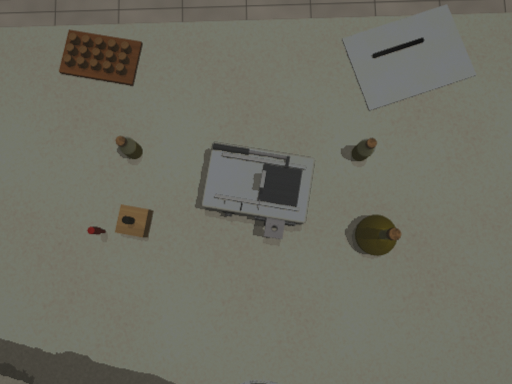

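View pics/wrist0.png

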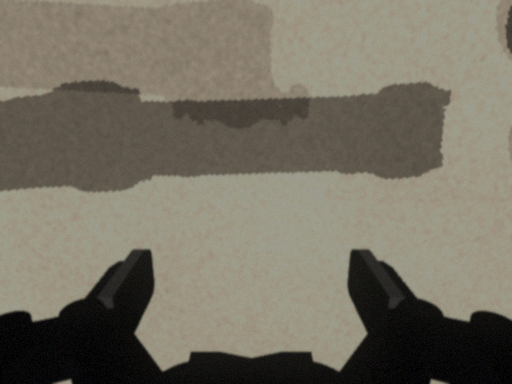

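```bash
python3 - <<'E'
import cv2,numpy as np
t=cv2.imread('pics/top0.png');s=cv2.imread('pics/scene0.png')
a=cv2.resize(t[130:260,70:330],None,fx=3,fy=3,interpolation=cv2.INTER_CUBIC)
cv2.imwrite('pics/topc.png',cv2.convertScaleAbs(a,alpha=1.4))
b=cv2.resize(s[150:310,170:440],None,fx=2.9,fy=2.9,interpolation=cv2.INTER_CUBIC)
cv2.imwrite('pics/scenec.png',cv2.convertScaleAbs(b,alpha=1.4))
E
```

```text
(no output)
```

View pics/topc.png

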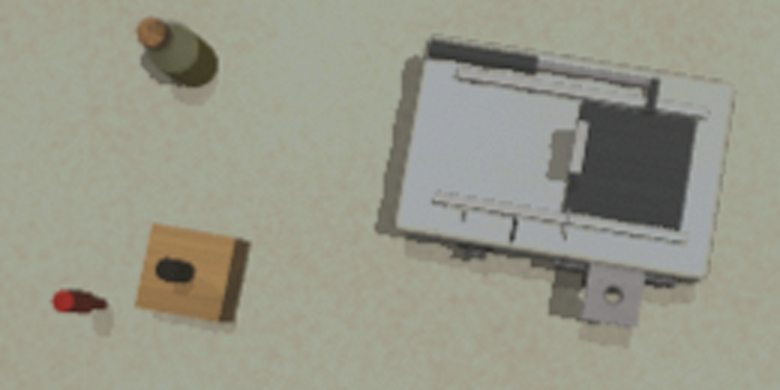

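View pics/scenec.png

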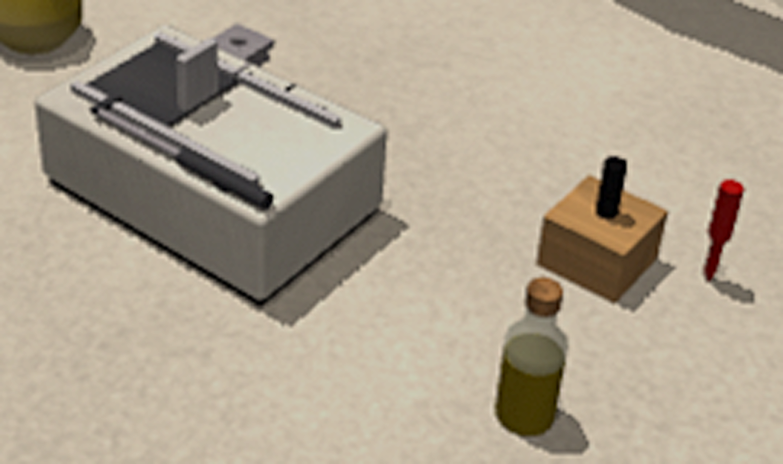

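```bash
python3 - <<'E'
from h import *
import pickle
S=pickle.load(open('scene0.pkl','rb'));T=pickle.load(open('top0.pkl','rb'))
def dark(s,x0,x1,y0,y1,th):
    g=s['img'].max(2)[y0:y1,x0:x1]; m=(g<th).astype(np.uint8)
    n,l,st,c=cv2.connectedComponentsWithStats(m)
    i=1+np.argmax(st[1:,4]); ys,xs=np.where(l==i); p=np.c_[xs+x0,ys+y0].astype(float)
    mu=p.mean(0); print(s['name'],len(p),mu,cv2.minAreaRect(p.astype(np.float32))); return mu
a=dark(S,370,392,198,228,40); b=dark(T,118,142,210,230,40)
print('pin centre',tri(ray(S,*a),ray(T,*b)))
print('lug hole',tri(ray(S,252.4,164.1),ray(T,274.3,228.3)), plane(T,274.3,228.3,.086))
p=plane(T,70+433/3,130+196/3,.099);q=plane(T,70+685/3,130+240/3,.099)
print(p,q,'yaw',np.degrees(np.arctan2(p[1]-q[1],p[0]-q[0]))-90)
# fin: top-view top edge, scene top
print('fin top',plane(T,70+583/3,130+147/3,.146))
print('half line',plane(T,70+514/3,130+229/3,.090))
print('red',plane(T,93,231,.09),'bottle near',plane(T,131,150,0.03),'flask',plane(T,376,236,.05))
E
```

```text
scene 146 [380.41780822 214.0890411 ] ((380.36541748046875, 214.17308044433594), (7.0601806640625, 20.592195510864258), 11.309932708740234)
top 67 [127.82089552 219.98507463] ((127.5, 220.0), (6.0, 11.0), 90.0)
pin centre (array([0.50922708, 0.30116138, 0.07767594]), [np.float64(0.000679455054038695), np.float64(0.000679455054038672)])
lug hole (array([ 0.48083997, -0.04524886,  0.08620506]), [np.float64(0.0012428173887274816), np.float64(0.0012428173887273964)]) [ 0.48144086 -0.04635202  0.086     ]
[0.56098337 0.09183786 0.099     ] [ 0.52202299 -0.10267054  0.099     ] yaw -11.326557777981677
fin top [ 0.58950979 -0.02463998  0.146     ]
half line [0.53448799 0.02960187 0.09      ]
red [0.48486068 0.37833164 0.09      ] bottle near [0.68998263 0.30904679 0.03      ] flask [ 0.45836388 -0.29256726  0.05      ]
```

The candidates shaped like the pin are:
- the black one standing in the wooden block: top (128,220), scene (380,214)
- the red one to its left: top (93,231), scene (419,229)
- the black pen lying on the paper: top (398,47)

The black one upright in the rest fits, and the enlarged crops confirm it. I'll move above it next.

```bash
python3 -m creep '[[[10,-10,0,1],[40,-41,0,3],[70,-72,0,5],[100,-103,0,6.7],[129,-132,0,6.7],[158,-162,0,6.7],[187,-192,0,6.7],[216,-222,0,6.7],[245,-252,0,6.7],[274,-282,0,6.7],[298,-306,0,6.7],[308,-317,0,6.7]]]' 1
python3 -m creep '[[[0,0,0,0],[0,0,0,0],[0,0,0,0]]]'
python3 - <<'E'
from h import *
import pickle
s=snap('wrist','w1.png');pickle.dump(s,open('w1.pkl','wb'))
print(s['st']['ee_pos'],s['st']['orientation'],proj(s,[.509,.301,.1]))
E
```

```text
time_s: 1.15
ee_pos: [0.5134, 0.2951, 0.3039]
orientation: [0.322, 3.123, -0.004]
ft_force: [0.8, -0.3, -0.0]
grip_width: 1.001
time_s: 1.4
ee_pos: [0.5083, 0.3022, 0.3036]
orientation: [-0.308, -3.125, -0.001]
ft_force: [0.3, 0.3, -0.3]
grip_width: 1.0
[0.50830852 0.30217546 0.30360296] [-3.07736467e-01 -3.12539241e+00 -5.94393608e-04] [249.55286136 180.67153832]
```

View pics/w1.png

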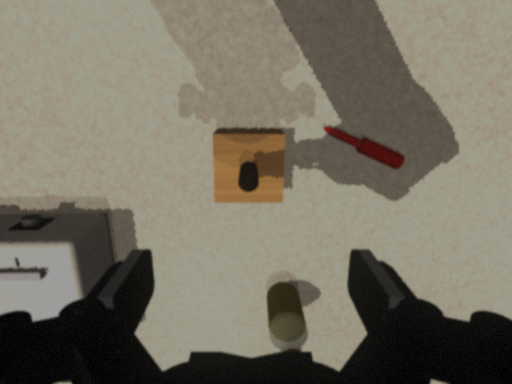

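The picture shows the block at (249,166) with the black handle at (249,176), its top end near (249,182). The red one lies to the right at (365,147), and the bottle is at (285,310).

```bash
python3 - <<'E'
from h import *
import pickle
s=pickle.load(open('w1.pkl','rb'));S=pickle.load(open('scene0.pkl','rb'));T=pickle.load(open('top0.pkl','rb'))
m=(s['img'].max(2)<45).astype(np.uint8); m[:125]=0;m[210:]=0;m[:,:215]=0;m[:,285:]=0
n,l,st,c=cv2.connectedComponentsWithStats(m);i=1+np.argmax(st[1:,4]);print(st[i],c[i])
x,y,w,h,_=st[i]
# top disc = lower end of blob, radius ~w/2
print('top',plane(s,x+w/2-.5,y+h-w/2,.100),'bot',plane(s,x+w/2-.5,y+8,.05))
print(tri(ray(S,380.4,214.1),ray(T,127.8,220),ray(s,*c[i])))
b=cv2.resize(s['img'][120:210,190:310],None,fx=5,fy=5,interpolation=cv2.INTER_CUBIC)[:,:,::-1];cv2.imwrite('pics/w1c.png',b)
E
```

```text
[239 163  19  28 423] [248.3498818  176.14420804]
top [0.50945865 0.29955907 0.1       ] bot [0.51218578 0.29862025 0.05      ]
(array([0.50975341, 0.3005916 , 0.0783656 ]), [np.float64(0.0012795199463021718), np.float64(0.0004301348800375175), np.float64(0.0011812593156548272)])
```

View pics/w1c.png

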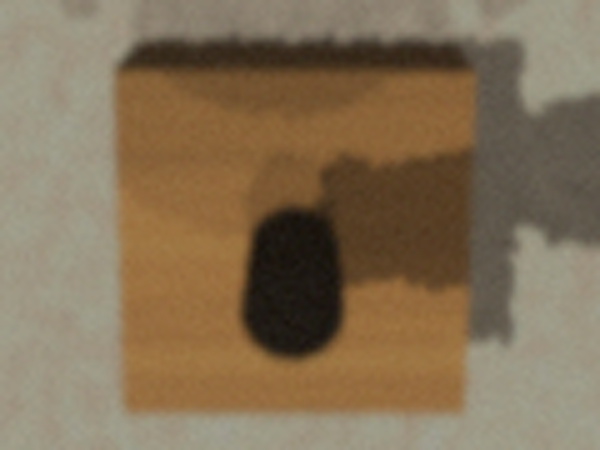

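```bash
python3 -m creep '[[[1,-2,-10,0],[1.5,-2,-30,0],[1.5,-2,-55,0],[1.5,-2,-80,0],[1.5,-2,-105,0],[1.5,-2,-130,0],[1.5,-2,-150,0],[1.5,-2,-164,0],[1.5,-2,-169,0],[1.5,-2,-169,0],[1.5,-2,-169,0]]]'
python3 - <<'E'
from h import *
s=snap('wrist','w2.png');print(s['st']['ee_pos'],s['st']['ft_force'])
E
```

```text
time_s: 2.37
ee_pos: [0.5106, 0.2997, 0.135]
orientation: [0.309, 3.126, 0.0]
ft_force: [0.1, 0.3, 0.3]
grip_width: 1.0
[0.51060375 0.29966608 0.13502677] [0.10407971 0.2979746  0.27821644]
```

View pics/w2.png

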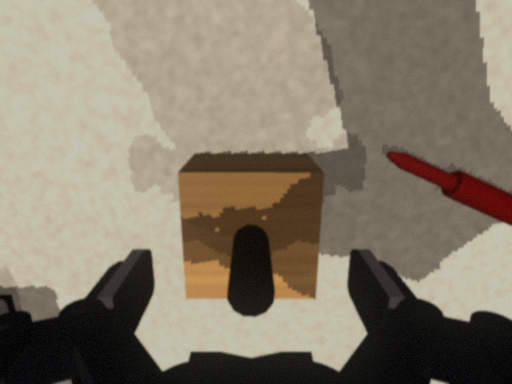

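The handle top is at (251,292), centred between the fingers (inner edges at 152 and 349). I'll close on it.

```bash
python3 -m creep '[[[0,0,0,0],[0,0,0,0],[0,0,0,0],[0,0,0,0],[0,0,0,0],[0,0,0,0],[0,0,0,0],[0,0,0,0],[0,0,0,0],[0,0,0,0]]]' -1
python3 - <<'E'
from h import *
s=snap('wrist','w3.png');print(s['st']['ee_pos'],s['st']['ft_force'])
E
```

```text
time_s: 3.25
ee_pos: [0.5109, 0.299, 0.1352]
orientation: [0.311, 3.126, 0.0]
ft_force: [-1.4, -1.7, 5.0]
grip_width: 0.196
[0.51092946 0.29901807 0.13523327] [-1.39009107 -1.68124228  4.97114144]
```

View pics/w3.png

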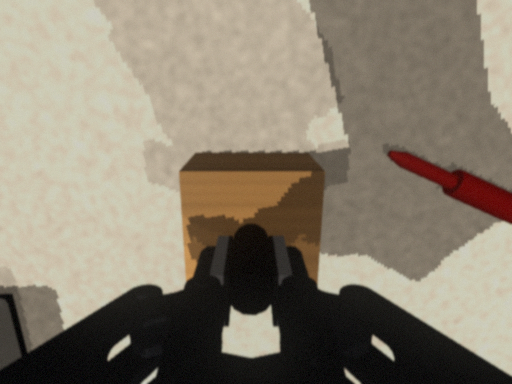

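```bash
python3 -m creep '[[[0,0,5,0],[0,0,20,0],[0,0,40,0],[0,0,65,0],[0,0,90,0],[0,0,105,0],[0,0,110,0],[0,0,110,0]]]'
python3 -m creep '[[[0,-5,0,0],[-5,-30,0,0],[-10,-60,0,0],[-17,-95,0,0],[-24,-130,0,0],[-31,-165,0,0],[-38,-200,0,0],[-44,-230,0,0],[-48,-255,0,0],[-50,-268,0,0],[-50,-270,0,0],[-50,-270,0,0]]]'
python3 -m creep '[[[0,0,0,0],[0,0,0,0],[0,0,0,0]]]'
python3 - <<'E'
from h import *
import pickle
s=snap('wrist','w4.png');pickle.dump(s,open('w4.pkl','wb'));print(s['st']['ee_pos'],s['st']['ft_force'],proj(s,[.481,-.0455,.086]))
E
```

```text
time_s: 3.97
ee_pos: [0.5112, 0.2994, 0.2461]
orientation: [0.31, 3.124, 0.003]
ft_force: [0.4, 0.3, -0.5]
grip_width: 0.195
time_s: 4.97
ee_pos: [0.4602, 0.0283, 0.2439]
orientation: [-0.313, -3.124, 0.001]
ft_force: [-0.7, 1.0, -1.1]
grip_width: 0.195
time_s: 5.22
ee_pos: [0.4609, 0.0303, 0.2446]
orientation: [-0.307, -3.126, -0.0]
ft_force: [0.1, 0.3, -0.5]
grip_width: 0.197
[0.46085662 0.03028127 0.24459108] [ 0.11650963  0.30095244 -0.53263696] [157.13708794 239.38172608]
```

View pics/w4.png

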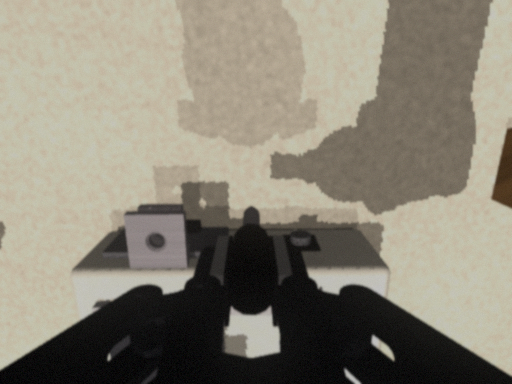

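```bash
python3 - <<'E'
from h import *
import pickle
s=pickle.load(open('w4.pkl','rb'));S=pickle.load(open('scene0.pkl','rb'));T=pickle.load(open('top0.pkl','rb'))
g=s['img'].max(2).astype(int); sub=g[228:254,142:172]
m=(sub<80).astype(np.uint8);n,l,st,c=cv2.connectedComponentsWithStats(m)
for i in range(1,n): print(st[i],c[i]+[142,228])
i=1+np.argmax(st[1:,4]); u,v=c[i]+[142,228]
print(plane(s,u,v,.086),tri(ray(s,u,v),ray(S,252.4,164.1),ray(T,274.3,228.3)))
e=s['st']['ee_pos'];print('tip exp',proj(s,[e[0],e[1],.115]))
# lug corners edges
for uv in [(126,212),(186,211),(130,268),(188,267)]: print(plane(s,*uv,.086))
b=cv2.resize(s['img'][195:275,110:270],None,fx=5,fy=5,interpolation=cv2.INTER_CUBIC)[:,:,::-1];cv2.imwrite('pics/w4c.png',cv2.convertScaleAbs(b,alpha=1.3))
E
```

```text
[  6   6  16  14 173] [155.98265896 240.57803468]
[ 0.48178181 -0.04662348  0.086     ] (array([ 0.48108413, -0.04550011,  0.08674326]), [np.float64(0.0008118181138760865), np.float64(0.0016559519892440872), np.float64(0.0008813880768096758)])
tip exp [250.82682821 209.5990925 ]
[ 0.45538624 -0.06183754  0.086     ]
[ 0.4631763  -0.01852683  0.086     ]
[ 0.50028273 -0.07274258  0.086     ]
[ 0.50815263 -0.02854038  0.086     ]
```

View pics/w4c.png

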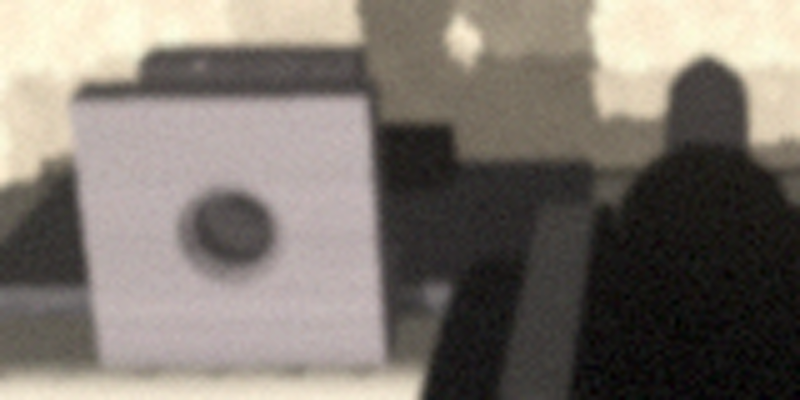

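```bash
python3 -m creep '[[[3,-10,0,0],[9,-30,0,0],[15,-52,0,0],[20,-70,0,0],[21,-76,0,0],[21,-76,-8,0],[21,-76,-16,0],[21,-76,-20,0],[21,-76,-20,0],[21,-76,-20,0],[21,-76,-20,0]]]'
python3 - <<'E'
from h import *
import pickle
s=snap('wrist','w5.png');pickle.dump(s,open('w5.pkl','wb'));e=s['st']['ee_pos'];print(e,s['st']['ft_force'],proj(s,[.4815,-.0458,.086]),proj(s,[e[0],e[1],.095]))
a=snap('scene','s5.png');t=snap('top','t5.png');pickle.dump((a,t),open('st5.pkl','wb'))
b=cv2.resize(s['img'][180:300,190:310],None,fx=4,fy=4,interpolation=cv2.INTER_CUBIC)
c=cv2.resize(a['img'][110:190,200:300],None,fx=4,fy=4,interpolation=cv2.INTER_CUBIC)
im=np.zeros((480,890,3),np.uint8);im[:480,:480]=b;im[:320,485:885]=c
im=im[:,:800]
cv2.imwrite('pics/c5.png',cv2.convertScaleAbs(im[:,:,::-1],alpha=1.4))
E
```

```text
time_s: 6.18
ee_pos: [0.4818, -0.0463, 0.2248]
orientation: [-0.309, -3.126, -0.0]
ft_force: [-0.7, 0.2, -1.2]
grip_width: 0.193
[ 0.48181158 -0.04625664  0.22484038] [-0.73503499  0.1617267  -1.24016169] [251.37789499 204.15846825] [250.79924938 209.40221092]
```

View pics/c5.png

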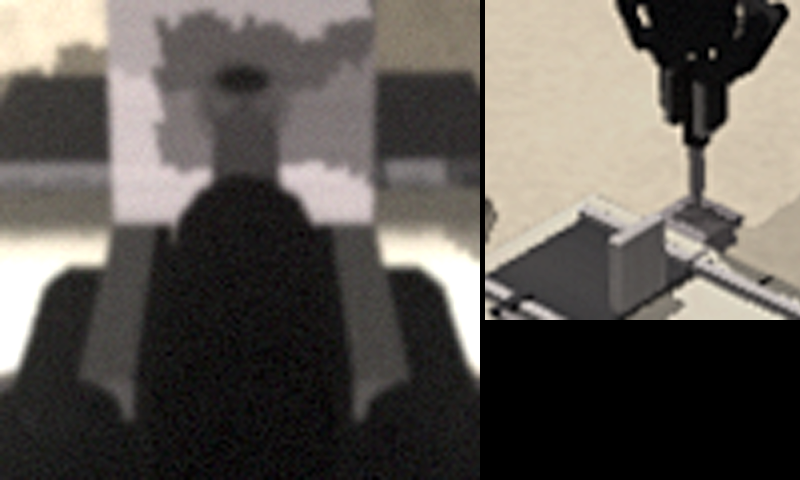

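```bash
python3 -m creep '[[[0,0,-4,0],[0,0,-8,0],[0,0,-12,0],[0,0,-16,0],[0,0,-20,0],[0,0,-24,0],[0,0,-24,0]]]'
```

```text
time_s: 6.92
ee_pos: [0.4819, -0.047, 0.2001]
orientation: [-0.31, -3.126, 0.0]
ft_force: [1.5, -0.3, -1.9]
grip_width: 0.19
```

```bash
python3 -m creep '[[[0,0,-4,0],[0,0,-8,0],[0,0,-12,0],[0,0,-16,0],[0,0,-16,0]]]'
python3 - <<'E'
from h import *
s=snap('wrist','w6.png');a=snap('scene','s6.png');print(s['st']['ft_force'],s['st']['ee_pos'])
b=cv2.resize(s['img'][180:300,190:310],None,fx=4,fy=4,interpolation=cv2.INTER_CUBIC)
c=cv2.resize(a['img'][130:190,210:285],None,fx=4,fy=4,interpolation=cv2.INTER_CUBIC)
im=np.zeros((480,785,3),np.uint8);im[:480,:480]=b;im[:240,485:785]=c
cv2.imwrite('pics/c6.png',cv2.convertScaleAbs(im[:,:,::-1],alpha=1.4))
E
```

```text
time_s: 7.33
ee_pos: [0.4819, -0.047, 0.1842]
orientation: [0.31, 3.126, -0.0]
ft_force: [2.0, 0.3, -2.7]
grip_width: 0.196
[ 2.01649999  0.33134915 -2.6890473 ] [ 0.48187525 -0.04697102  0.18421511]
```

View pics/c6.png

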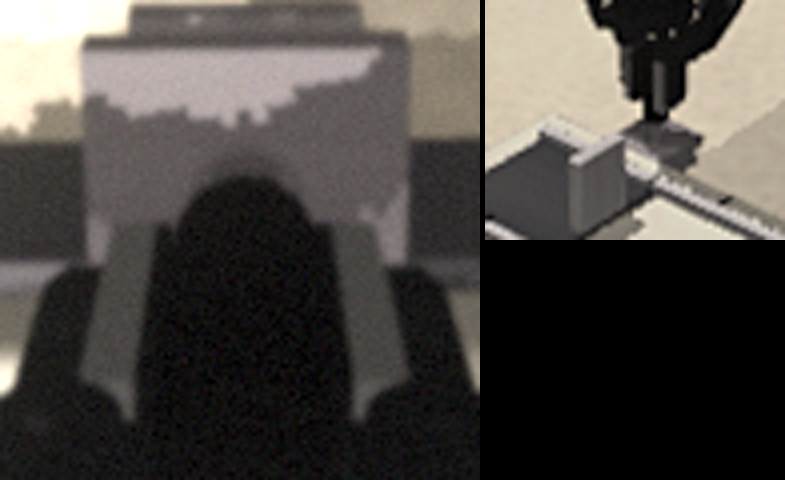

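The pin has gone through both holes with only 2–3 N on the wrist, and about 13 mm remains.

```bash
python3 -m creep '[[[0,0,-4,0],[0,0,-8,0],[0,0,-11,0],[0,0,-13,0],[0,0,-13,0],[0,0,-13,0]]]'
```

```text
time_s: 7.93
ee_pos: [0.4819, -0.047, 0.1717]
orientation: [0.31, 3.126, -0.0]
ft_force: [2.2, -0.2, -1.2]
grip_width: 0.197
```

```bash
python3 -m creep '[[[0,0,-1,0],[0,0,-1,0],[0,0,-1,0]]]'
python3 -m creep '[[[0,0,0,0],[0,0,0,0],[0,0,0,0],[0,0,0,0],[0,0,0,0],[0,0,0,0],[0,0,0,0],[0,0,0,0]]]' 1
python3 -m creep '[[[0,0,5,0],[0,0,20,0],[0,0,45,0],[0,0,75,0],[0,0,95,0],[0,0,100,0],[0,0,100,0]]]'
python3 - <<'E'
from h import *
import pickle
s=snap('wrist','w7.png');pickle.dump(s,open('w7.pkl','wb'));a=snap('scene','s7.png');t=snap('top','t7.png');pickle.dump((a,t),open('st7.pkl','wb'));print(s['st']['ft_force'],s['st']['ee_pos'])
c=cv2.resize(a['img'][130:210,200:300],None,fx=4,fy=4,interpolation=cv2.INTER_CUBIC)
im=np.zeros((384,800,3),np.uint8);im[:,:512]=s['img'];im[:320,512:]=c[:,:288]
cv2.imwrite('pics/c7.png',cv2.convertScaleAbs(im[:,:,::-1],alpha=1.4))
E
```

```text
time_s: 8.18
ee_pos: [0.4819, -0.047, 0.1712]
orientation: [0.31, 3.126, 0.0]
ft_force: [1.1, 0.5, 2.8]
grip_width: 0.197
time_s: 8.85
ee_pos: [0.4818, -0.0469, 0.1709]
orientation: [-0.31, -3.126, -0.0]
ft_force: [-0.1, 0.3, -0.1]
grip_width: 0.999
time_s: 9.43
ee_pos: [0.4826, -0.047, 0.2727]
orientation: [0.31, 3.122, 0.001]
ft_force: [0.7, 0.5, 0.5]
grip_width: 0.995
[0.67037181 0.53808233 0.4545489 ] [ 0.48259033 -0.04695468  0.27270931]
```

View pics/c7.png

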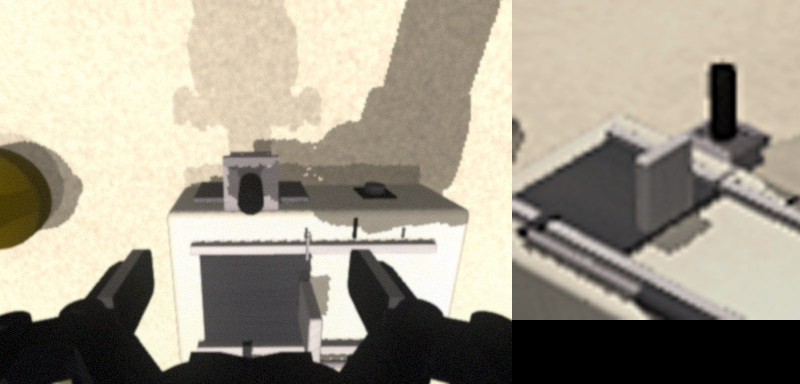

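The pin stands home: its handle base is on the lug at (251,200) in the wrist picture and upright at (722,100) in the scene crop. Next I'll locate the fin.

```bash
python3 - <<'E'
import pickle,cv2,numpy as np
s=pickle.load(open('w7.pkl','rb'));a,t=pickle.load(open('st7.pkl','rb'))
im=np.zeros((560,800,3),np.uint8)
def put(s,x0,y0,w,h,f,X,Y):
    b=cv2.resize(s['img'][y0:y0+h,x0:x0+w],None,fx=f,fy=f,interpolation=cv2.INTER_CUBIC);im[Y:Y+b.shape[0],X:X+b.shape[1]]=b
put(s,285,215,70,140,4,0,0); put(a,215,145,60,60,8,300,0)
cv2.imwrite('pics/c8.png',cv2.convertScaleAbs(im[:,:,::-1],alpha=1.2))
im[:]=0
put(t,195,135,120,100,6,0,0);cv2.imwrite('pics/c8t.png',cv2.convertScaleAbs(im[:,:,::-1],alpha=1.2))
E
```

```text
Traceback (most recent call last):
ValueError: could not broadcast input array from shape (600,720,3) into shape (560,720,3)
```

View pics/c8.png

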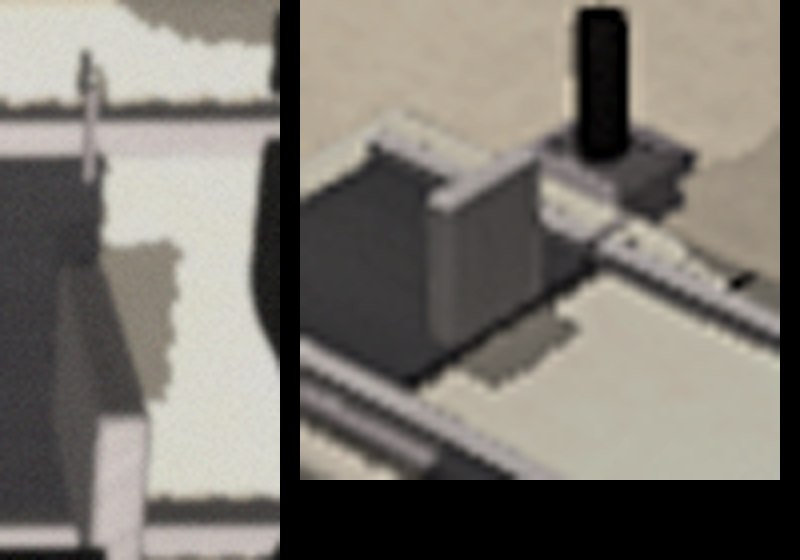

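```bash
python3 - <<'E'
from h import *
import pickle
s=pickle.load(open('w7.pkl','rb'));a,t=pickle.load(open('st7.pkl','rb'))
print('fin near top',tri(ray(s,315.75,318.5),ray(a,281.3,164.3)),plane(s,315.75,318.5,.146))
print('L,R',plane(s,309.5,318.75,.146),plane(s,322,318.3,.146))
print('far',plane(a,269.6,170.3,.146))
p=plane(s,192,250,.099);q=plane(s,436,242.5,.099);print('yaw',np.degrees(np.arctan2(q[1]-p[1],q[0]-p[0]))-90)
for n,uv in dict(half=(355,228),ptr=(308,240)).items(): print(n,plane(s,*uv,.090))
e=np.array([.4819,-.0465]);y=np.radians(-11.3);X=np.array([np.cos(y),np.sin(y)]);Y=np.array([-X[1],X[0]])
for n,P in dict(near=plane(s,315.75,318.5,.146),far=plane(a,269.6,170.3,.146),half=plane(s,355,228,.09)).items():
    d=P[:2]-e; print(n,'viewer coords',d@X-.102,'y rel lug',d@Y)
im=np.zeros((480,720,3),np.uint8)
b=cv2.resize(t['img'][155:235,195:315],None,fx=6,fy=6,interpolation=cv2.INTER_CUBIC);cv2.imwrite('pics/c8t.png',cv2.convertScaleAbs(b[:,:,::-1],alpha=1.2))
E
```

```text
fin near top (array([0.54333297, 0.02156792, 0.15374073]), [np.float64(0.044080406721170536), np.float64(0.044080406721170515)]) [ 0.57088631 -0.01806399  0.146     ]
L,R [ 0.57022828 -0.02239203  0.146     ] [ 0.57158537 -0.01374376  0.146     ]
far [0.56620717 0.05168049 0.146     ]
yaw -9.419108498761545
half [0.53529908 0.03008527 0.09      ]
ptr [ 0.53840741 -0.00939982  0.09      ]
near viewer coords -0.02031064644162217 y rel lug 0.0453212883979199
far viewer coords -0.03856524257319323 y rel lug 0.11279689123348226
half viewer coords -0.06464266450768746 y rel lug 0.08556397972489785
```

View pics/c8t.png

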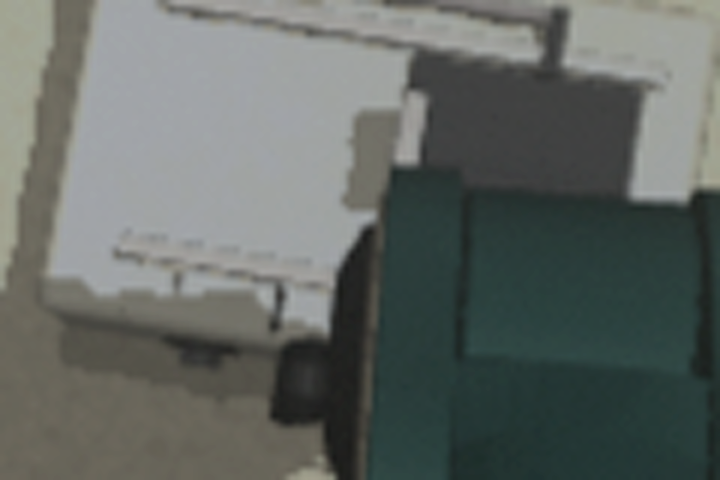

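```bash
python3 - <<'E'
from h import *
import pickle
s=pickle.load(open('w7.pkl','rb'));a,t=pickle.load(open('st7.pkl','rb'));T=pickle.load(open('top0.pkl','rb'))
print('fin near top',tri(ray(s,315.75,318.5),ray(a,243.75,164.3)))
print('far',plane(a,232.1,170.3,.146),'scene near',plane(a,243.75,164.3,.146))
# far end in top view t7: fin strip centre top end (414,93)/6 
print('top far end',plane(t,195+416/6,155+92/6,.146))
# rails with LSD in top0 
g=cv2.cvtColor(T['img'],cv2.COLOR_RGB2GRAY)
L=cv2.createLineSegmentDetector().detect(g[135:235,195:325])[0][:,0]
for l in L:
    if np.hypot(l[2]-l[0],l[3]-l[1])>35 and abs(l[2]-l[0])>25:
        p=plane(T,l[0]+195,l[1]+135,.095);q=plane(T,l[2]+195,l[3]+135,.095);d=p-q
        if d[1]<0:d=-d
        print(np.round(l),np.degrees(np.arctan2(d[1],d[0]))-90)
g=cv2.cvtColor(s['img'],cv2.COLOR_RGB2GRAY)
L=cv2.createLineSegmentDetector().detect(g[170:345,160:500])[0][:,0]
for l in L:
    if np.hypot(l[2]-l[0],l[3]-l[1])>60 and abs(l[2]-l[0])>50:
        p=plane(s,l[0]+160,l[1]+170,.095);q=plane(s,l[2]+160,l[3]+170,.095);d=p-q
        if d[1]<0:d=-d
        print('w',np.round(l),np.degrees(np.arctan2(d[1],d[0]))-90)
E
```

```text
fin near top (array([ 0.57109104, -0.01618884,  0.14434652]), [np.float64(0.0019997548590957323), np.float64(0.0019997548590956382)])
far [ 0.60823393 -0.02239535  0.146     ] scene near [ 0.57323832 -0.01260405  0.146     ]
top far end [ 0.60906516 -0.02516815  0.146     ]
[52. 20. 17. 14.] -10.852114664427049
[13. 72. 61. 80.] -10.949383183902583
[99. 71. 63. 65.] -11.04074418678276
[ 73.  81. 108.  87.] -11.440775210339993
[55. 16. 93. 21.] -10.453062407936471
[66. 28. 28. 22.] -10.51445332358982
[101.  77.  66.  71.] -10.820214508166373
w [96. 44.  9. 42.] -12.658959843921252
w [161.  40.  94.  43.] -9.121015498752442
w [ 38.  84. 148.  83.] -10.82213708785595
w [196.  69. 273.  69.] -10.582162018460508
w [33. 71. 99. 70.] -10.564531066414958
w [146.  75.  31.  76.] -10.672008199599318
w [274.  74. 148.  75.] -10.751901192824263
w [302.  39. 162.  41.] -10.695105951859574
```

```bash
python3 -m creep '[[[10,3,0,0.3],[30,8,0,0.6],[55,14,0,0.6],[80,20,0,0.6],[100,24,0,0.6],[108,26,0,0.6],[108,26,-10,0.6],[108,26,-25,0.6],[108,26,-40,0.6],[108,26,-45,0.6],[108,26,-45,0.6],[108,26,-45,0.6]]]'
python3 - <<'E'
from h import *
s=snap('wrist','w9.png');print(s['st']['ee_pos'],s['st']['ft_force'],proj(s,[.590,-.021,.146]))
E
```

```text
time_s: 10.58
ee_pos: [0.5892, -0.0213, 0.2255]
orientation: [-0.295, -3.127, 0.0]
ft_force: [-0.0, -0.8, 0.1]
grip_width: 0.999
[ 0.58920844 -0.02125252  0.22553094] [-0.00235683 -0.8327953   0.11996086] [251.72584027 246.07632683]
```

View pics/w9.png

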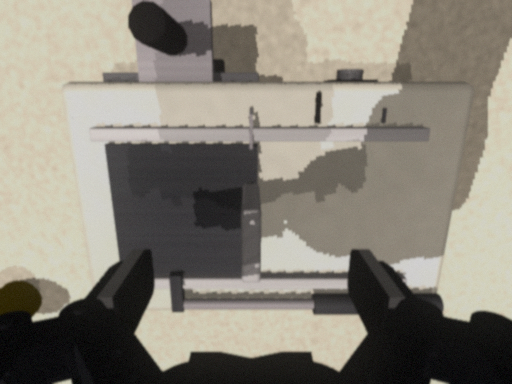

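The fin top is at about (250,215–280), centred between the fingers and parallel to the pads. I'll go down and close on it.

```bash
python3 -m creep '[[[0,0,-8,0],[0,0,-20,0],[0,0,-34,0],[0,0,-43,0],[0,0,-47,0],[0,0,-47,0],[0,0,-47,0]]]'
python3 -m creep '[[[0,0,0,0],[0,0,0,0],[0,0,0,0],[0,0,0,0],[0,0,0,0],[0,0,0,0],[0,0,0,0],[0,0,0,0],[0,0,0,0],[0,0,0,0]]]' -1
```

```text
time_s: 11.22
ee_pos: [0.5899, -0.021, 0.1788]
orientation: [-0.294, -3.128, 0.0]
ft_force: [-0.2, 0.1, 0.0]
grip_width: 0.999
time_s: 12.05
ee_pos: [0.5898, -0.0213, 0.1792]
orientation: [0.294, 3.128, -0.0]
ft_force: [-1.9, -1.7, 4.0]
grip_width: 0.111
```

```bash
python3 -m creep '[[[0.4,2,0,0],[1.3,7,0,0],[2.6,14,0,0],[4.1,22,0,0],[5.6,30,0,0],[6.8,36,0,0],[7.4,39,0,0],[7.5,39.5,0,0],[7.5,39.5,0,0],[7.5,39.5,0,0],[7.5,39.5,0,0]]]'
python3 - <<'E'
from h import *
import pickle
s=snap('wrist','w10.png');a=snap('scene','s10.png');t=snap('top','t10.png');print(s['st']['ee_pos'],s['st']['ft_force'],s['st']['grip_width']);pickle.dump((s,a,t),open('10.pkl','wb'))
b=cv2.resize(s['img'][0:200,80:480],None,fx=2,fy=2,interpolation=cv2.INTER_CUBIC)
cv2.imwrite('pics/c10.png',cv2.convertScaleAbs(b[:,:,::-1],alpha=1.2))
b=cv2.resize(a['img'][110:250,170:320],None,fx=4,fy=4,interpolation=cv2.INTER_CUBIC)
cv2.imwrite('pics/c10s.png',cv2.convertScaleAbs(b[:,:,::-1],alpha=1.2))
E
```

```text
time_s: 12.97
ee_pos: [0.597, 0.0162, 0.1791]
orientation: [-0.297, -3.127, 0.004]
ft_force: [-3.2, -7.2, 5.5]
grip_width: 0.111
[0.59695009 0.01621258 0.17910638] [-3.199361   -7.23499659  5.45416776] 0.11108992690322002
```

View pics/c10.png

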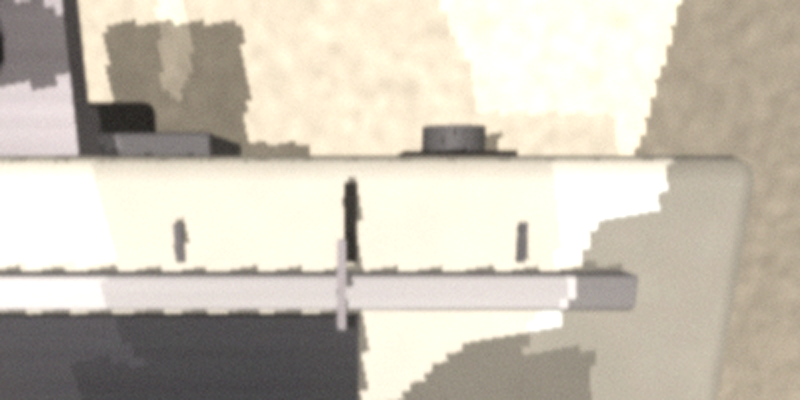

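View pics/c10s.png

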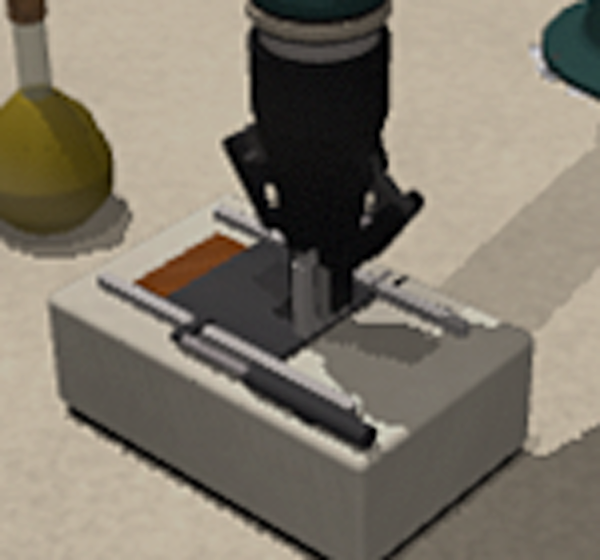

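The pointer is at (342,285) in the crop and the long line at (350,220). The scale is 4.3 px/mm, so it is about 2 mm short. I'll nudge it by 2 mm.

```bash
python3 -m creep '[[[0.2,1,0,0],[0.4,2,0,0],[0.4,2,0,0],[0.4,2,0,0],[0.4,2,0,0],[0.4,2,0,0],[0.4,2,0,0],[0.4,2,0,0]]]'
python3 - <<'E'
from h import *
import pickle
s=snap('wrist','w11.png');a=snap('scene','s11.png');t=snap('top','t11.png');print(s['st']['ee_pos'],s['st']['ft_force'],s['st']['grip_width'],np.abs(s['st']['dq']).max())
im=np.zeros((600,800,3),np.uint8);im[:300]=cv2.resize(s['img'][0:150,0:400],None,fx=2,fy=2)
im[300:,:400]=cv2.resize(t['img'][115:265,80:280],None,fx=2,fy=2);im[300:,400:]=cv2.resize(a['img'][100:250,160:360],None,fx=2,fy=2)
cv2.imwrite('pics/c11.png',im[:,:,::-1])
b=cv2.resize(s['img'][60:180,80:380],None,fx=2.6,fy=2.6,interpolation=cv2.INTER_CUBIC);cv2.imwrite('pics/c11w.png',b[:,:,::-1])
E
python3 -m creep '[[[0,0,0,0],[0,0,0,0],[0,0,0,0],[0,0,0,0],[0,0,0,0],[0,0,0,0]]]'
```

```text
time_s: 13.78
ee_pos: [0.5973, 0.018, 0.1791]
orientation: [-0.297, -3.127, 0.004]
ft_force: [-3.0, -7.2, 4.9]
grip_width: 0.108
[0.59730146 0.01802607 0.17913361] [-3.02238568 -7.23611602  4.89281489] 0.1075902514869207 0.0007916653449105332
time_s: 14.43
ee_pos: [0.5973, 0.018, 0.1791]
orientation: [-0.297, -3.127, 0.004]
ft_force: [-3.4, -7.9, 5.8]
grip_width: 0.104
```

View pics/c11.png

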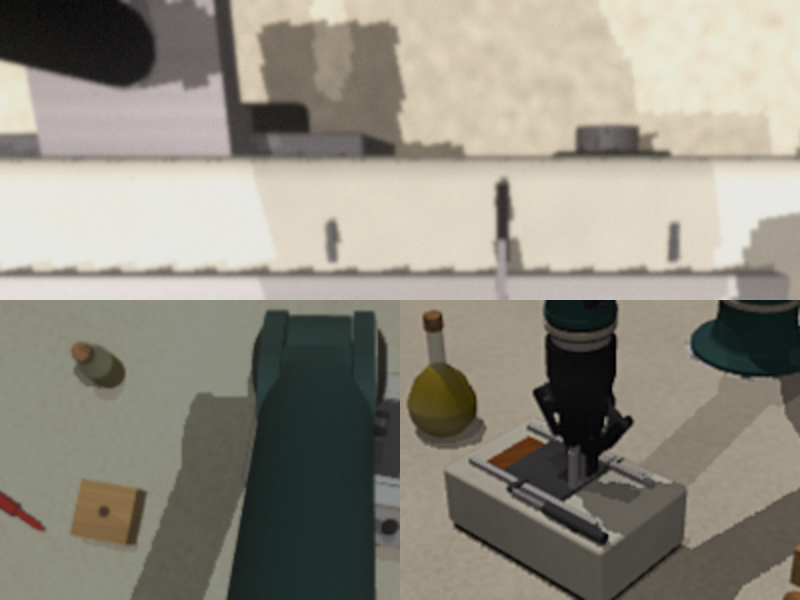

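View pics/c11w.png

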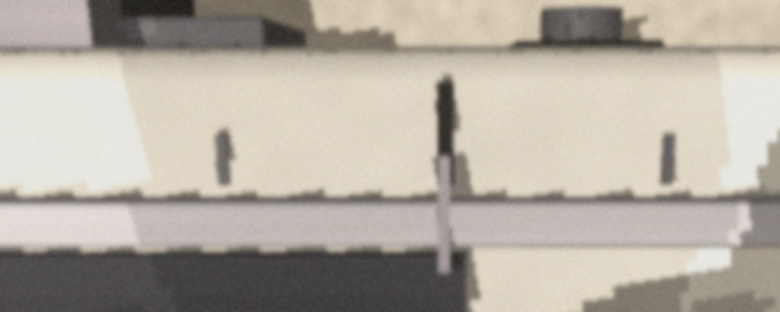

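The pointer (444,215) lies on the long line (445,115), and the arm is still. The pin handle still stands on the lug (top crop (388,526)), and the flask and the visible bottle are where they stood. I'll hand it in.

```bash
python3 -c "
from h import *
r.close_job(); s=sensors.read_state(); print(s['time_s'],s['ee_pos'],s['ft_force'],s['grip_width'])"
```

```text
the job is handed in; nothing more can be done
the job is handed in; nothing more can be done
```

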